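Third hand: hold a bracket against the sprung fence

TASK

Be my third hand while I screw on this bracket: pick up the wide aluminium bracket, stand it on the plywood jig's bed between the two low cheeks, a little short of the metal fence and with its upright flange facing the fence, then slide it forward until the flange is flush on the fence and pushes it back about 10 mm (about 10 newtons), so that the fence's front face stands between the two scribed lines on the bed. Hold that push steady for at least three seconds and finish while still holding it there: do not let go. Do not drive the fence onto its hard stop at 20 mm, and leave the narrow bracket, screwdriver, eraser and jar alone.

Things in the scene. Friction and masses are not known exactly. Their poses are not given: they have to be found in the camera images.
- bracket: the wide bracket, bare aluminium, 60 (x) x 80 (y) x 45 (z) mm, 0.13 to 0.25 kg. Origin: centre of the underside of its foot, a plate 60 x 80 x 5 mm; z up. Its flange, an upright plate 5 mm thick, 80 wide, 45 high, stands along the +x edge, outer face at x = +30 mm. Starts on the board (top at z = 10 mm), its x axis within 0.9 rad of world x.
- bracket_rib (a point): where to grip the wide bracket: top of its rib, 43 mm above the underside, at bracket x = 0, y = 0; same axes. The rib is an upright web 12 mm thick across y, from x = -27 mm to the flange, rising from the foot: fingers go either side of it and close along y.
- bracket_face (a point): point on the wide bracket: middle of the flange's outer face at its lower edge, 30 mm along +x from the bracket's origin; same axes
- narrow_bracket: a like bracket but only 48 mm wide (60 x 48 x 45 mm), loose on the board; to be left alone. Origin and axes as for the wide bracket. The two brackets may have changed places.
- jig: plywood jig, fixed. Origin: centre of its underside, on the board; +x is the pushing direction, within 0.25 rad of world x. Bed: x -100 to 90 mm, y +-70 mm, top at z = 12 mm. Two cheeks 12 mm wide and 12 mm high on the bed, x -80 to -10 mm, inner sides at y = +-46 mm. Bulkhead behind the fence, x 69 to 83 mm, 58 mm high, with two spring barrels through it out to x = 98 mm.
- fence: sprung aluminium fence plate, 10 x 100 x 44 mm, top 57 mm above the board. Origin: middle of its front face at bed height; axes as the jig's. Unpressed, the origin is at jig x = +30 mm; pushed, it slides along jig +x to a hard stop at 20 mm. Spring: 1 N per mm of travel from 0. Two scribed lines on the bed at each end of the fence mark 7 and 13 mm of travel.
- board: grey work board 400 x 380 x 10 mm, fixed flat on the desk, under the jig and both brackets: its top is at z = 10 mm. Origin: centre of its underside
- screwdriver: loose screwdriver lying on the board, to be left alone
- small_jar: loose lidded jar, 58 mm across, 83 mm high, to be left alone; origin at the centre of its base
- eraser: loose eraser 20 x 45 x 11 mm, to be left alone
Things that resemble listed ones, but are neither listed nor needed, are in the scene too. What is shaped like the bracket but pink is not meant.

How it is judged:
On the way, in this order (a step that is already met when the one before it is completed fails the run):
1. the wide bracket stands on the bed between the cheeks, its flange short of the unpressed fence (z of bracket in the frame of jig between 0.008 and 0.0155 m and angle between bracket's own z axis and vertical below 0.06 rad and x of bracket in the frame of jig between -0.08 and 0.0015 m and y of bracket in the frame of jig between -0.0085 and 0.0085 m and x of bracket_face in the frame of fence between -0.08 and 0.0015 m), for 0.1 s.
2. the bracket is held flush on the fence with 6 to 14 N for two seconds (contact force between bracket and fence between 6 and 14 N and z of bracket in the frame of jig between 0.008 and 0.0155 m and angle between bracket's own z axis and vertical below 0.06 rad and x of bracket_face in the frame of fence between -0.004 and 0.004 m and y of bracket_face in the frame of fence between -0.0075 and 0.0075 m and angle between the x axis of bracket and the x axis of fence, either way round below 0.05 rad), for 2 s.
At the end, for the whole second after the job is handed in: The robot still holds the wide bracket pressed on the fence with 6 to 14 N (fence pushed back about 6 to 14 mm); the bracket stands upright on the bed (within 3.5 mm of it), its flange faces the fence, square to it within 0.05 rad, and within 7.5 mm of the fence's middle; bracket and fence at rest (all of step 2 and contact force between any of the fingers, the arm and bracket above 1 N and linear speed of each of bracket, fence below 0.02 m/s); the arm keeps its last pose, push and grip.
It fails at once if the fence is driven onto its hard stop (x of fence in the frame of jig above 0.049 m).
It fails at once if the narrow bracket is disturbed (moved over 30 mm) (distance of narrow_bracket from where it was at the start of the episode above 0.03 m).
It fails at once if the screwdriver is disturbed (moved over 30 mm) (distance of screwdriver from where it was at the start of the episode above 0.03 m).
It fails at once if the eraser is disturbed (moved over 30 mm) (distance of eraser from where it was at the start of the episode above 0.03 m).
It fails at once if the small jar is disturbed (moved over 30 mm) (distance of small_jar from where it was at the start of the episode above 0.03 m).
It also fails if it takes over 48 s, if anything falls off the work surface, if the arm or the gripper's body presses on something with over 40 N, if the wrist force passes 120 N, or if a joint passes its speed limit or range.

ROBOT

A 7-joint arm with a two-finger parallel gripper is mounted at the origin on the work surface; the furniture and walls round the work are solid. World frame = base frame: x ahead of the robot, y to its left, z up, the work surface at z = 0. Lengths are in m, angles in rad, forces in N, time in s.
With the tool pointing down it reaches from about 0.425 to 0.925 m from the base axis. Payload 6.8 kg.
Tool frame: the origin (TCP) lies at the very end of the fingers, on their centre line; the grasp point (between the pads) lies 19 mm behind it; z points along the fingers, y is the line along which they close (so a half turn about z gives the same grasp; the last joint's range is limited). The gripper opens to 85 mm and grips with 20 to 120 N. Pads are 22 mm wide; open, the fingers measure 114 mm over their backs; the gripper's body (76 mm by 85 mm) begins 54 mm behind the grasp point. The pads swing forward as they close: fully open they stand 13 mm farther back than shut.
Start: joints at [1, 0.477, 0.022, 1.555, -0.011, 1.109, -0.083], TCP at [0.301, -0.604, 0.231] pointing down, gripper open.
Joint ranges: [-2.96, 2.96], [-0.34, 2.1], [-1.41, 1.46], [0.24, 2.44], [-1.37, 4.51], [0.17, 1.92], [-2.96, 2.96]. Speed limits (rad/s): [2.39, 2.39, 3.14, 3.14, 3.14, 3.14, 3.14].

INTERFACE

Orientations are given as a unit quaternion [w, x, y, z].
In Python, from station import bot gives the robot as it stands.
- The arm moves only by the tool apply_moves, never from a script. Its argument "deltas" is a list of rows, each a list of 3 entries, a list of its own where there are three numbers: the closure, from 0 (fully open) to 1 (shut), then the shift along the tool's x, y, z in units of 0.2 m (1.0 is 0.2 m), then the turn about the tool's z in units of 2 pi rad (1.0 is 2 pi rad). A call has 1 to 12 rows; each row is the pose to reach, as a shift and turn from the pose commanded when the call began, along the tool's axes at that moment, turning the shorter way round; what a row does not reach only later rows make up. A row lasts 1/10 s, in which the tool goes at most 50 mm and 8.59 degrees, less where a joint would pass 70% of its speed; a pose out of reach is approached as far as the arm can. A call with a number of a shift or a turn outside -1 to 1 is refused whole. A call with a gripper value outside its range is refused whole. The fingers move at their own pace and stop on an object; "squeeze" is the grip in N (left out, the last holds). Time passes only in rows, so rows that repeat a pose let the fingers close. It gives the time, the measured TCP pose, the force, the opening and the grip force at its end, in the units of the state.
- bot.get_obs(): the state, without advancing time (a new reading comes with each control period).
- bot.read_camera(name): name is "scene" or "side" or "wrist"; returns a dict with "color" (384x512x3 uint8, red, green, blue), "intrinsics" (3x3 intrinsics, pixels), "pose" (4x4, takes a point from camera to world coordinates); the wrist camera has in their place "hand_eye" (4x4, takes a point from camera to tool coordinates, whose origin is the TCP and whose axes are the flange's). Camera axes: x right, y down, z forward; pixel columns grow to the right and rows downward; lengths in m; the calibration is good to about 2 mm. A picture is of the moment at which its call begins: read the wrist's pose just before it. There is no depth.
- bot.hand_in(): hands the job in; it is judged then, once.
Trained networks look in a picture, given as the dict that the camera call returned (one of the last four; its "shot" number tells which), for a name from the list of things; names that differ only in an ending like _2 or _b are one class to them, and where a whole thing is asked for, a point or a joint stands for the part that bears it (a point fixed in the world has none). Each returns a list of dicts, best first, with "confidence" (0 to 1); they miss things now and then, are a little off and sometimes report something else, mostly with a low value. They report only what shows in the picture. A call takes as long as a camera call. They do not tell look-alikes from the thing itself.
- bot.look_for(picture, target): "point" ([x, y, z] in m, in world coordinates, good to about 4 mm: the middle of the surface that is visible of it).
The state is a dict: "t": time; "q": joint angles; "joint_vel": joint speeds; "joint_torque": joint torques, N m; "eef_pos": TCP position; "tool_rot": TCP orientation; "contact_force": force on the tool from outside, world axes, zero at the start; "torque": the same for the moment, N m; "gripper_width": opening from 0.0 (shut) to 1.0 (fully open); "grasp_force": force on a finger pad.
Only numpy, scipy, OpenCV 4.12 (cv2) and the standard library are available. Lean on these libraries where they do the work, as an engineer would, in place of code of your own. Each camera call takes 0.05 s, during which the arm holds its last target. There are 200 camera calls.

## Working session

There is one attempt and no reset: what is moved stays moved. The work goes in short steps, Python scripts to look and compute and a tool call to move; the robot and the scene stay as the last step left them, time stands still between calls to the robot, and variables do not carry over. Pictures are saved under pics/ and viewed, at most 10 in all, crops included, and the job is handed in when it is done.

Besides the shell and the picture viewer there is one more tool, called after ">>>" by a JSON object that holds its "fn" and its "kwargs", one argument or row to a line. apply_moves: Moves the arm, as the interface text tells. Its arguments: {"type":"object","properties":{"deltas":{"type":"array","items":{"type":"array"}},"squeeze":{"type":"number"}},"required":["deltas"]}

```bash
mkdir -p pics; ls; python3 - <<'E'
from station import bot
import cv2,numpy as np
o=bot.get_obs(); print({k:np.round(v,3).tolist() for k,v in o.items()})
ims=[]
for n in("scene","side"):
    p=bot.read_camera(n); np.savez(f"pics/{n}.npz",K=p["intrinsics"],P=p["pose"],im=p["color"])
    cv2.imwrite(f"pics/{n}.png",cv2.resize(p["color"][...,::-1],(768,576),interpolation=cv2.INTER_CUBIC))
    print(n,p["pose"].round(3).tolist(),p["intrinsics"].round(1).tolist())
    for t in("bracket","narrow_bracket","jig","fence","screwdriver","small_jar","eraser"):
        print(t,[(np.round(d["point"],3).tolist(),round(d["confidence"],2)) for d in bot.look_for(p,t)][:4])
E
```

```text
pics
{'t': 0.0, 'q': [1.0, 0.478, 0.022, 1.556, -0.011, 1.109, -0.083], 'joint_vel': [0.001, -0.0, -0.001, -0.002, 0.0, -0.002, 0.001], 'joint_torque': [-0.001, -59.644, 1.608, -28.12, 0.012, 0.009, 0.0], 'eef_pos': [0.301, -0.603, 0.23], 'tool_rot': [-0.001, 0.973, 0.229, -0.0], 'contact_force': [-0.051, -0.809, -0.295], 'torque': [0.03, 0.019, -0.043], 'grasp_force': 0.0, 'gripper_width': 1.004}
scene [[-0.209, 0.855, -0.474, 1.074], [0.978, 0.181, -0.105, 0.01], [-0.004, -0.486, -0.874, 1.053], [0.0, 0.0, 0.0, 1.0]] [[398.7, 0.0, 251.3], [0.0, 398.7, 195.0], [0.0, 0.0, 1.0]]
bracket [([0.461, -0.217, 0.026], 0.83), ([0.289, -0.205, 0.009], 0.6), ([0.675, -0.034, 0.055], 0.48)]
narrow_bracket [([0.573, -0.226, 0.026], 0.78)]
jig [([0.639, -0.037, 0.022], 0.56)]
fence [([0.678, -0.035, 0.055], 0.9)]
screwdriver [([0.46, -0.217, 0.023], 0.57)]
small_jar [([0.823, 0.019, 0.087], 0.78)]
eraser [([0.651, -0.189, 0.018], 0.44), ([0.46, -0.222, 0.022], 0.37)]
side [[-0.443, -0.737, 0.51, 0.031], [-0.896, 0.365, -0.251, 0.13], [-0.001, -0.569, -0.822, 0.898], [0.0, 0.0, 0.0, 1.0]] [[357.5, 0.0, 257.9], [0.0, 357.5, 189.5], [0.0, 0.0, 1.0]]
bracket [([0.444, -0.218, 0.015], 0.98), ([0.28, -0.205, 0.009], 0.59), ([0.793, 0.02, 0.064], 0.43)]
narrow_bracket [([0.562, -0.22, 0.031], 0.78)]
jig [([0.668, -0.019, 0.033], 0.96)]
fence [([0.669, -0.032, 0.048], 0.55)]
screwdriver [([0.385, -0.103, 0.029], 0.65)]
small_jar [([0.792, 0.02, 0.062], 0.88), ([0.445, -0.216, 0.017], 0.37)]
eraser []
```

View pics/scene.png

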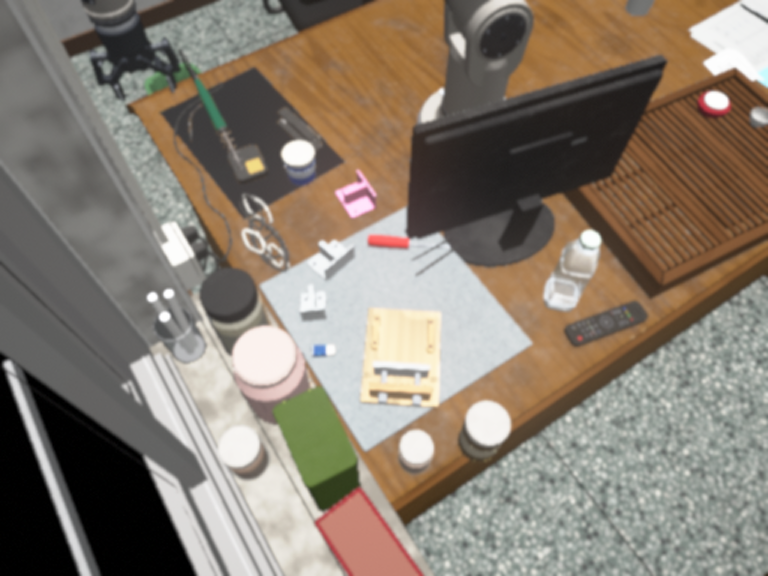

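View pics/side.png

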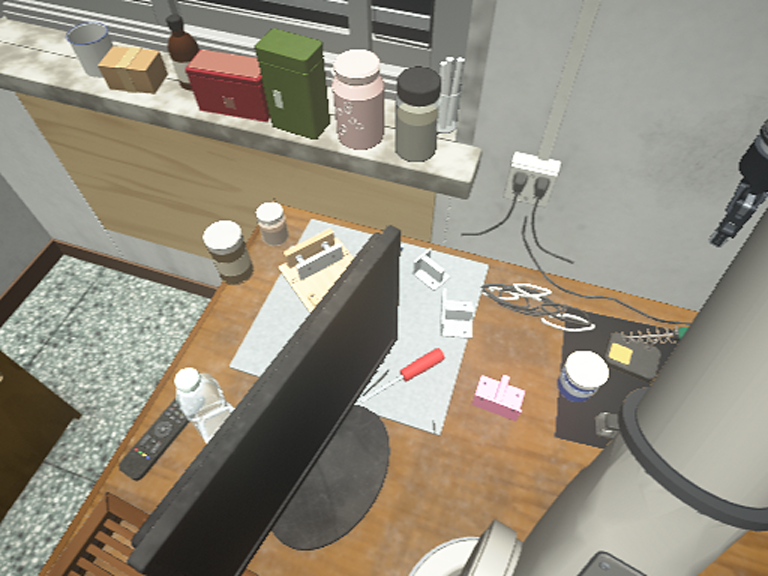

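```bash
cat > h.py <<'E'
import numpy as np,cv2
def load(n):
    d=np.load(f"pics/{n}.npz"); return d["K"],d["P"],d["im"]
def ray(K,P,u,v):
    d=P[:3,:3]@np.linalg.solve(K,[u,v,1.]); return P[:3,3],d/np.linalg.norm(d)
def onz(K,P,u,v,z):
    c,d=ray(K,P,u,v); return c+d*(z-c[2])/d[2]
def tri(rs):
    A=sum(np.eye(3)-np.outer(d,d) for c,d in rs); b=sum((np.eye(3)-np.outer(d,d))@c for c,d in rs)
    return np.linalg.solve(A,b)
def proj(K,P,X):
    q=(np.asarray(X)-P[:3,3])@P[:3,:3]@K.T; return q[...,:2]/q[...,2:]
E
python3 - <<'E'
from h import *
s=load("scene");d=load("side")
S=lambda u,v:ray(s[0],s[1],u/1.5,v/1.5); D=lambda u,v:ray(d[0],d[1],u/1.5,v/1.5)
print("top low-y",tri([S(415,125),D(397,230)]),"bot",tri([S(410,230),D(398,305)]))
print("top far corner scene@z",[onz(s[0],s[1],660/1.5,65/1.5,z).round(3) for z in(.3,.4,.5)])
for t,(u,v) in dict(wide=(330,257),nar=(313,303),red=(388,241),er=(324,351),jig=(402,355),jar=(417,450),tip=(420,272)).items(): print(t,onz(s[0],s[1],u/1.5,v/1.5,.02).round(3))
c1=s[2][140:275,160:310]; c2=d[2][150:240,180:330]
c1=cv2.resize(c1,(600,540),interpolation=cv2.INTER_CUBIC)
cv2.imwrite("pics/c1.png",c1[...,::-1])
E
```

```text
top low-y [ 0.41739906 -0.07414212  0.38575249] bot [ 0.44566166 -0.07921057  0.15894899]
top far corner scene@z [array([0.096, 0.325, 0.3  ]), array([0.226, 0.283, 0.4  ]), array([0.356, 0.241, 0.5  ])]
wide [ 0.453 -0.225  0.02 ]
nar [ 0.563 -0.231  0.02 ]
red [ 0.39  -0.117  0.02 ]
er [ 0.657 -0.185  0.02 ]
jig [ 0.635 -0.04   0.02 ]
jar [0.803 0.019 0.02 ]
tip [ 0.45  -0.039  0.02 ]
```

View pics/c1.png

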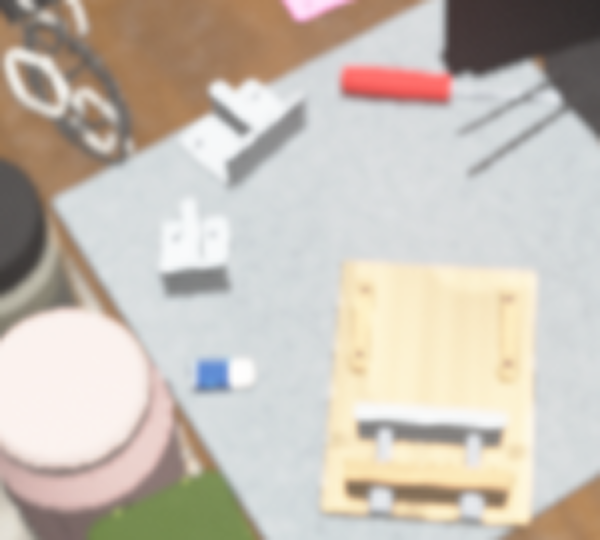

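```bash
python3 - <<'E'
from h import *
s=load("scene");d=load("side")
f=lambda u,v,z:onz(s[0],s[1],160+u/4,140+v/4,z)
a=f(230,163,.055);b=f(304,98,.055);print("wide flange",a,b,np.linalg.norm(a-b),np.arctan2(*(a-b)[:2]*[-1,1])if 0 else np.degrees(np.arctan2((b-a)[1],(b-a)[0]))-90)
a=f(160,268,.055);b=f(229,263,.055);print("narrow flange",a,b,np.linalg.norm(a-b))
c=[f(*p,.022) for p in((345,262),(537,270),(323,513),(530,522))];print(np.round(c,3))
S=lambda u,v:ray(s[0],s[1],u/1.5,v/1.5); D=lambda u,v:ray(d[0],d[1],u/1.5,v/1.5)
print("blacklid",tri([S(229,293),D(418,85)]),"pink",tri([S(266,355),D(357,68)]),"potlid",tri([S(298,155),D(586,365)]),"plug",tri([S(172,245),D(535,160)]))
E
```

```text
wide flange [ 0.50665416 -0.21622123  0.055     ] [ 0.44022821 -0.17623515  0.055     ] 0.07753253133673446 58.95354596823054
narrow flange [ 0.60052144 -0.2429309   0.055     ] [ 0.586597   -0.19636824  0.055     ] 0.048600121865142204
[[ 0.552 -0.121  0.022]
 [ 0.53   0.017  0.022]
 [ 0.741 -0.094  0.022]
 [ 0.718  0.043  0.022]]
blacklid [ 0.72842518 -0.27362597  0.33647958] pink [ 0.80868348 -0.19508639  0.34419597] potlid [ 0.24469495 -0.34746939  0.07204542] plug [ 0.59347579 -0.45517628  0.20201637]
```

>>> {"fn": "apply_moves", "kwargs": {
  "deltas": [
    [0, [0.75, -0.68, -0.1], 0],
    [0, [0.75, -0.68, -0.1], 0],
    [0, [0.75, -0.68, -0.1], 0],
    [0, [0.75, -0.68, -0.1], 0],
    [0, [0.75, -0.68, -0.1], 0]
  ]
}}

```text
t: 1.3
eef_pos: [0.3791, -0.4088, 0.2523]
tool_rot: [-0.001, 0.972, 0.234, 0.002]
contact_force: [0.4, 0.5, 0.0]
gripper_width: 1.002
grasp_force: 0.0
```

>>> {"fn": "apply_moves", "kwargs": {
  "deltas": [
    [0, [0.75, -0.68, 0], -0.083],
    [0, [0.75, -0.68, 0], -0.083],
    [0, [0.75, -0.68, 0], -0.083],
    [0, [0.75, -0.68, 0], -0.083],
    [0, [0.75, -0.68, 0], -0.083],
    [0, [0.75, -0.68, 0], -0.083],
    [0, [0.75, -0.68, 0], -0.083]
  ]
}}

```text
t: 2.0
eef_pos: [0.4479, -0.2283, 0.2513]
tool_rot: [0.0, 0.882, 0.471, -0.0]
contact_force: [-0.3, -1.4, -0.0]
gripper_width: 0.998
grasp_force: 0.0
```

```bash
cat >> h.py <<'E'
from scipy.spatial.transform import Rotation as R
def wrist(bot,name):
    o=bot.get_obs(); p=bot.read_camera("wrist")
    T=np.eye(4); T[:3,:3]=R.from_quat(np.roll(o["tool_rot"],-1)).as_matrix(); T[:3,3]=o["eef_pos"]
    P=T@p["hand_eye"]; np.savez(f"pics/{name}.npz",K=p["intrinsics"],P=P,im=p["color"])
    cv2.imwrite(f"pics/{name}.png",cv2.resize(p["color"][...,::-1],(768,576),interpolation=cv2.INTER_CUBIC))
    print(round(o["t"],2),o["eef_pos"].round(4) if hasattr(o["eef_pos"],"round") else o["eef_pos"],"heading",np.arctan2(T[1,0],T[0,0]).round(4),"tilt",T[:3,2].round(3),"F",np.round(o["contact_force"],1),"w",o["gripper_width"],"gf",o["grasp_force"])
    return p
E
python3 - <<'E'
from station import bot
from h import *
p=wrist(bot,"w1")
for t in("bracket_rib","bracket_face"): print(t,[(np.round(d["point"],3).tolist(),round(d["confidence"],2)) for d in bot.look_for(p,t)][:3])
E
```

```text
2.0 [ 0.4479 -0.2283  0.2513] heading 0.9819 tilt [-0.    -0.001 -1.   ] F [-0.3 -1.4 -0. ] w 0.9982485933289874 gf 0.0
bracket_rib [([0.453, -0.222, 0.013], 0.81), ([0.288, -0.203, 0.009], 0.72)]
bracket_face [([0.454, -0.224, 0.011], 0.92)]
```

View pics/w1.png

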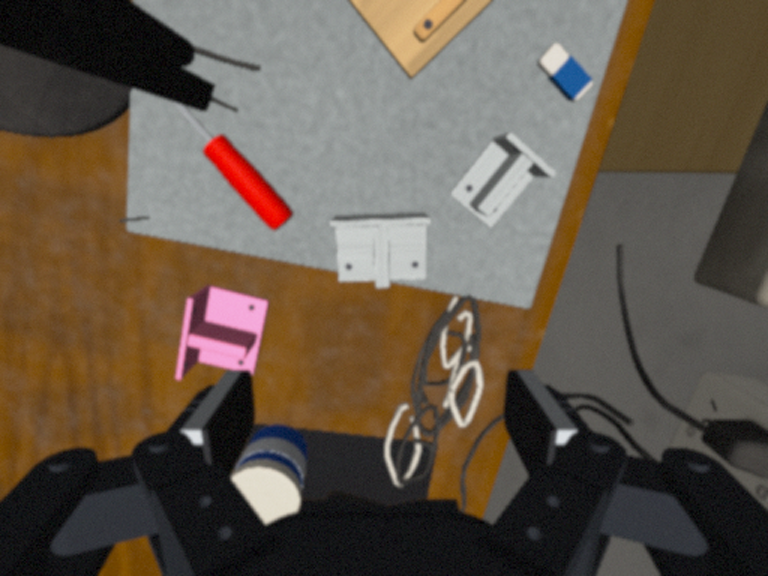

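```bash
cat >> h.py <<'E'
from scipy.optimize import least_squares
def fit(K,P,L,uv,z0,x0):
    L=np.array(L,float)/1000; uv=np.array(uv,float)
    def pts(p): c,s=np.cos(p[2]),np.sin(p[2]); return np.c_[p[0]+c*L[:,0]-s*L[:,1],p[1]+s*L[:,0]+c*L[:,1],z0+L[:,2]]
    r=least_squares(lambda p:(proj(K,P,pts(p))-uv).ravel(),x0); return r.x,r.fun.reshape(-1,2).round(1)
E
python3 - <<'E'
from h import *
K,P,im=load("w1")
print(P.round(3))
x,r=fit(K,P,[(30,40,45),(30,-40,45),(-30,40,5),(-30,-40,5),(-27,0,43)],np.array([(331,217),(431,215),(338,283),(427,280),(382,288)])/1.5,.01,[.45,-.225,.98]);print(x,r.tolist())
E
```

```text
[[ 0.831 -0.533 -0.16   0.489]
 [-0.556 -0.796 -0.238 -0.167]
 [-0.     0.287 -0.958  0.394]
 [ 0.     0.     0.     1.   ]]
[ 0.45394789 -0.22378859  1.00604541] [[-0.6, 1.5], [0.6, 1.2], [0.4, -1.7], [-0.7, -1.1], [0.3, -0.5]]
```

>>> {"fn": "apply_moves", "kwargs": {
  "deltas": [
    [0.45, [0.036, 0.013, 0.2], -0.004],
    [0.45, [0.036, 0.013, 0.4], -0.004],
    [0.45, [0.036, 0.013, 0.6], -0.004],
    [0.45, [0.036, 0.013, 0.65], -0.004],
    [0.45, [0.036, 0.013, 0.65], -0.004]
  ]
}}

```text
t: 2.65
eef_pos: [0.4534, -0.2225, 0.1203]
tool_rot: [-0.001, 0.876, 0.483, -0.001]
contact_force: [0.1, 1.4, 0.8]
gripper_width: 0.553
grasp_force: 0.0
```

```bash
python3 - <<'E'
from station import bot
from h import *
p=wrist(bot,"w2")
E
```

```text
2.65 [ 0.4534 -0.2225  0.1203] heading 1.0081 tilt [-0.003  0.001 -1.   ] F [0.1 1.4 0.8] w 0.5526899278095464 gf 0.0
```

View pics/w2.png

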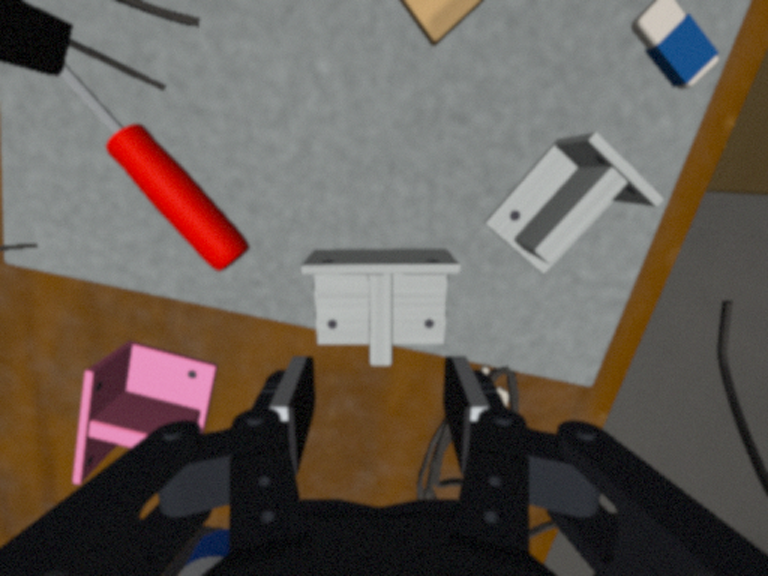

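```bash
python3 - <<'E'
from h import *
K,P,im=load("w2")
x,r=fit(K,P,[(30,40,45),(30,-40,45),(25,40,45),(25,-40,45),(-30,40,5),(-30,-40,5),(-27,6,43),(-27,-6,43)],np.array([(303,265),(460,264),(302,273),(460,272),(317,345),(446,343),(370,366),(392,366)])/1.5,.01,[.45,-.225,.98]);print(x,r.tolist())
h=1.0081;t=np.array([.4534,-.2225]);d=x[:2]-t;print("tool",d@[np.cos(h),np.sin(h)],d@[np.sin(h),-np.cos(h)])
E
```

```text
[ 0.45378704 -0.22408693  1.01438063] [[-1.6, -0.6], [1.0, -0.6], [-0.6, 0.6], [0.7, 0.6], [0.4, -0.6], [-0.6, 0.4], [0.3, 0.2], [0.4, 0.2]]
tool -0.0011357769571831956 0.0011739452619270556
```

>>> {"fn": "apply_moves", "kwargs": {
  "deltas": [
    [0.45, [-0.005, 0.006, 0.15], -0.001],
    [0.45, [-0.005, 0.006, 0.3], -0.001],
    [0.45, [-0.005, 0.006, 0.42], -0.001],
    [0.45, [-0.005, 0.006, 0.49], -0.001],
    [0.45, [-0.005, 0.006, 0.49], -0.001],
    [1, [-0.005, 0.006, 0.49], -0.001],
    [1, [-0.005, 0.006, 0.49], -0.001],
    [1, [-0.005, 0.006, 0.49], -0.001],
    [1, [-0.005, 0.006, 0.49], -0.001],
    [1, [-0.005, 0.006, 0.49], -0.001],
    [1, [-0.005, 0.006, 0.49], -0.001],
    [1, [-0.005, 0.006, 0.49], -0.001]
  ],
  "squeeze": 80
}}

```text
t: 3.9
eef_pos: [0.4558, -0.224, 0.0249]
tool_rot: [0.001, 0.874, 0.486, 0.001]
contact_force: [-1.6, -0.4, 6.9]
gripper_width: 0.124
grasp_force: 78.9
```

>>> {"fn": "apply_moves", "kwargs": {
  "deltas": [
    [1, [0, 0, -0.1], 0],
    [1, [0, 0, -0.3], 0],
    [1, [0, 0, -0.5], 0],
    [1, [0, 0, -0.6], 0],
    [1, [0.15, 0.02, -0.65], 0.02],
    [1, [0.3, 0.05, -0.65], 0.04],
    [1, [0.5, 0.07, -0.65], 0.06],
    [1, [0.65, 0.09, -0.65], 0.083],
    [1, [0.8, 0.11, -0.65], 0.105],
    [1, [0.95, 0.12, -0.65], 0.125],
    [1, [1, 0.13, -0.65], 0.138],
    [1, [1, 0.13, -0.65], 0.138]
  ]
}}

```text
t: 5.1
eef_pos: [0.5835, -0.0648, 0.1538]
tool_rot: [-0.0, 0.997, 0.076, 0.001]
contact_force: [-0.3, -0.4, -3.3]
gripper_width: 0.126
grasp_force: 78.5
```

```bash
python3 - <<'E'
from station import bot
from h import *
p=wrist(bot,"w3")
E
```

```text
5.1 [ 0.5835 -0.0648  0.1538] heading 0.1517 tilt [ 0.001  0.001 -1.   ] F [-0.3 -0.4 -3.3] w 0.1264834657842453 gf 78.49483251571655
```

View pics/w3.png

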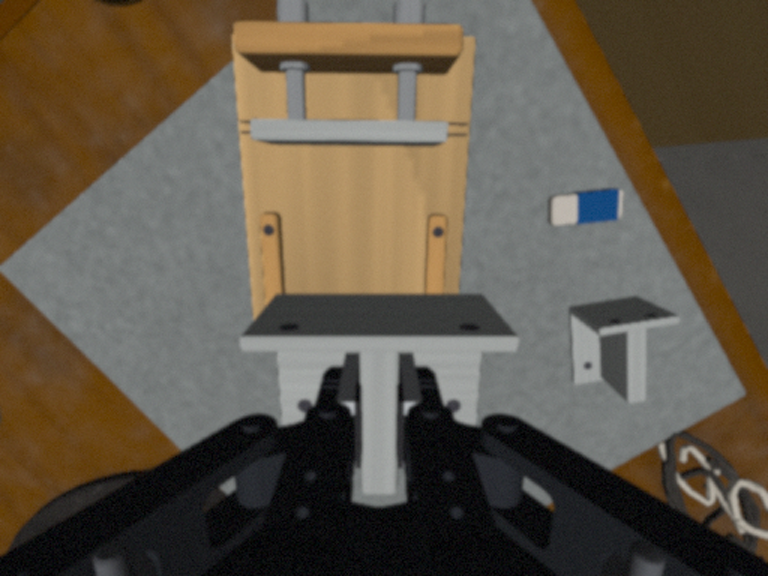

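```bash
cat >> h.py <<'E'
def fitb(K,P,L,uv,x0):  # x,y,yaw,z,pitch,roll
    L=np.array(L,float)/1000; uv=np.array(uv,float)
    f=lambda p:((proj(K,P,R.from_euler("ZYX",p[[2,4,5]]).apply(L)+p[[0,1,3]])-uv)).ravel()
    r=least_squares(f,x0,x_scale=[.01,.01,.05,.01,.05,.05]); return r.x,r.fun.reshape(-1,2).round(1)
def tojig(j,p):
    c,s=np.cos(j[2]),np.sin(j[2]); d=np.asarray(p[:2])-j[:2]; return np.array([c*d[0]+s*d[1],-s*d[0]+c*d[1]])
E
python3 - <<'E'
from h import *
K,P,im=load("w3")
j,r=fit(K,P,[(40,50,57),(40,-50,57),(30,50,57),(30,-50,57),(-10,52,24),(-10,-52,24),(90,-70,12)],np.array([(251,121),(447,123),(252,137),(447,138),(269,212),(437,214),(475,37)])/1.5,.01,[.64,-.038,.148]);print("jig",j,r.tolist())
b,r=fitb(K,P,[(30,40,0),(30,-40,0),(30,40,45),(30,-40,45),(25,40,45),(25,-40,45)],np.array([(281,295),(485,295),(243,337),(517,336),(243,349),(517,348)])/1.5,[.59,-.06,.15,.14,0,0]);print("br",b,r.tolist())
print(tojig(j,b),"dyaw",b[2]-j[2])
for t in ((.5835,-.0648),):print("tcp in jig",tojig(j,t))
cv2.imwrite("pics/c3.png",cv2.resize(im[0:200,140:330],(760,800))[:600,:,::-1])
E
```

```text
jig [ 0.63798681 -0.04026699  0.14022439] [[-1.6, -1.9], [1.2, -1.7], [-1.2, 1.7], [0.4, 2.5], [-0.9, 0.8], [1.2, 0.8], [1.1, -1.4]]
br [ 0.58003685 -0.0665225   0.16539856  0.13669422  0.02661321 -0.02985508] [[0.0, 0.3], [-0.1, -0.4], [-0.4, -1.4], [0.4, -1.2], [0.6, 1.2], [-0.5, 1.6]]
[-0.06105077 -0.01789842] dyaw 0.025174167291086846
tcp in jig [-0.05738087 -0.01667685]
```

>>> {"fn": "apply_moves", "kwargs": {
  "deltas": [
    [1, [0.12, -0.086, 0], 0.002],
    [1, [0.125, -0.086, 0.1], 0.002],
    [1, [0.125, -0.086, 0.25], 0.002],
    [1, [0.125, -0.086, 0.38], 0.002],
    [1, [0.125, -0.086, 0.45], 0.002],
    [1, [0.125, -0.086, 0.47], 0.002],
    [1, [0.125, -0.086, 0.47], 0.002]
  ]
}}

```text
t: 5.85
eef_pos: [0.6046, -0.0474, 0.0595]
tool_rot: [0.0, 0.998, 0.068, -0.0]
contact_force: [0.1, 0.8, -1.9]
gripper_width: 0.123
grasp_force: 78.5
```

```bash
python3 - <<'E'
from station import bot
from h import *
p=wrist(bot,"w4")
E
```

```text
5.85 [ 0.6046 -0.0474  0.0595] heading 0.1359 tilt [-0. -0. -1.] F [ 0.1  0.8 -1.9] w 0.1234687565014776 gf 78.52302074432373
```

View pics/w4.png

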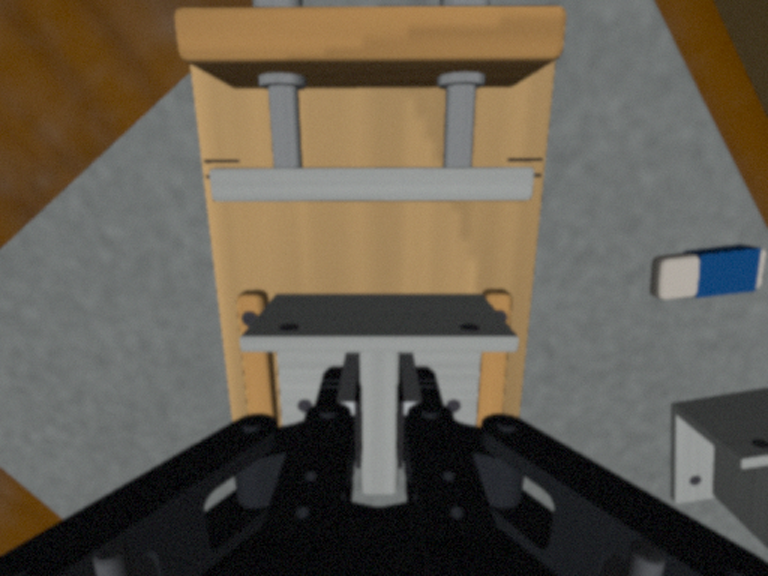

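```bash
python3 - <<'E'
from h import *
K,P,im=load("w4")
j,r=fit(K,P,[(40,50,57),(40,-50,57),(30,50,57),(30,-50,57),(-10,52,24),(-10,-52,24)],np.array([(211,169),(533,168),(211,198),(533,198),(254,291),(497,291)])/1.5,.01,[.64,-.038,.148]);print("jig",j,r.tolist())
for t in ((.6046,-.0474),):
  print("tcp in jig",tojig(j,t))
h=.1359;c,s=np.cos(h),np.sin(h)
# bracket: solve tool-frame x,y,z with yaw=heading
L=np.array([(30,40,0),(30,-40,0),(30,40,45),(30,-40,45),(25,40,45),(25,-40,45)])/1e3
uv=np.array([(281,295),(485,295),(243,337),(517,336),(243,349),(517,348)])/1.5
f=lambda p:(proj(K,P,R.from_euler("z",p[3]).apply(L)+p[:3])-uv).ravel()
q=least_squares(f,[.6,-.047,.045,h],x_scale=[.01,.01,.01,.05]);print(q.x,q.fun.reshape(-1,2).round(1).tolist(),tojig(j,q.x))
E
```

```text
jig [ 0.63846321 -0.04032365  0.13819554] [[-2.5, -1.8], [3.0, -1.8], [0.0, 1.4], [0.7, 0.8], [-4.2, 2.1], [2.7, 1.7]]
tcp in jig [-0.03451517 -0.00234402]
[ 0.60177752 -0.04790741  0.0413238   0.13784382] [[-1.7, -1.4], [-1.8, -1.7], [0.4, -0.8], [0.9, -0.6], [1.5, 1.7], [-0.2, 2.0]] [-0.03738064 -0.00245778]
```

>>> {"fn": "apply_moves", "kwargs": {
  "deltas": [
    [1, [0, -0.012, 0.02], 0],
    [1, [0, -0.012, 0.05], 0],
    [1, [0, -0.012, 0.08], 0],
    [1, [0, -0.012, 0.1], 0],
    [1, [0, -0.012, 0.1], 0]
  ]
}}

```text
t: 6.4
eef_pos: [0.6038, -0.0443, 0.0385]
tool_rot: [-0.0, 0.998, 0.068, -0.001]
contact_force: [-0.8, -1.3, -2.7]
gripper_width: 0.123
grasp_force: 78.5
```

>>> {"fn": "apply_moves", "kwargs": {
  "deltas": [
    [1, [0, 0, 0.005], 0],
    [1, [0, 0, 0.01], 0],
    [1, [0, 0, 0.01], 0]
  ]
}}

```text
t: 6.7
eef_pos: [0.6044, -0.0442, 0.0373]
tool_rot: [0.0, 0.998, 0.068, 0.0]
contact_force: [0.4, 0.2, -3.0]
gripper_width: 0.127
grasp_force: 78.5
```

>>> {"fn": "apply_moves", "kwargs": {
  "deltas": [
    [1, [0, 0, 0.005], 0],
    [1, [0, 0, 0.005], 0]
  ]
}}

```text
t: 6.9
eef_pos: [0.6046, -0.0443, 0.0369]
tool_rot: [0.0, 0.998, 0.068, 0.0]
contact_force: [-2.3, 0.6, 4.1]
gripper_width: 0.123
grasp_force: 79.4
```

>>> {"fn": "apply_moves", "kwargs": {
  "deltas": [
    [1, [0, 0, 0.005], 0],
    [1, [0, 0, 0.005], 0]
  ]
}}

```text
t: 7.1
eef_pos: [0.6046, -0.0443, 0.0369]
tool_rot: [0.0, 0.998, 0.068, 0.0]
contact_force: [-5.4, 0.4, 12.6]
gripper_width: 0.128
grasp_force: 81.0
```

>>> {"fn": "apply_moves", "kwargs": {
  "deltas": [
    [1, [0, 0, -0.006], 0],
    [1, [0.02, 0, -0.006], 0],
    [1, [0.05, 0, -0.006], 0],
    [1, [0.08, 0, -0.006], 0],
    [1, [0.11, 0, -0.006], 0],
    [1, [0.13, 0, -0.006], 0],
    [1, [0.14, 0, -0.006], 0],
    [1, [0.14, 0, -0.006], 0],
    [1, [0.14, 0, -0.006], 0]
  ]
}}

```text
t: 8.0
eef_pos: [0.6309, -0.0411, 0.037]
tool_rot: [0.0, 0.998, 0.068, -0.001]
contact_force: [-7.0, -1.1, 9.0]
gripper_width: 0.129
grasp_force: 80.5
```

>>> {"fn": "apply_moves", "kwargs": {
  "deltas": [
    [1, [0.01, 0, 0], 0],
    [1, [0.02, 0, 0], 0],
    [1, [0.025, 0, 0], 0],
    [1, [0.025, 0, 0], 0]
  ]
}}

```text
t: 8.4
eef_pos: [0.6357, -0.0406, 0.037]
tool_rot: [0.0, 0.998, 0.068, -0.002]
contact_force: [-8.3, -1.2, 9.3]
gripper_width: 0.125
grasp_force: 80.5
```

>>> {"fn": "apply_moves", "kwargs": {
  "deltas": [
    [1, [0, 0, -0.005], 0],
    [1, [0.005, 0, -0.005], 0],
    [1, [0.01, 0, -0.005], 0],
    [1, [0.01, 0, -0.005], 0]
  ]
}}

```text
t: 8.8
eef_pos: [0.6393, -0.0393, 0.0372]
tool_rot: [-0.0, 0.998, 0.068, 0.0]
contact_force: [-0.1, -0.0, -2.2]
gripper_width: 0.125
grasp_force: 78.7
```

```bash
python3 - <<'E'
from station import bot
from h import *
p=wrist(bot,"w5")
E
```

```text
8.8 [ 0.6393 -0.0393  0.0372] heading 0.1363 tilt [ 0.  0. -1.] F [-0.1 -0.  -2.2] w 0.12514570096244912 gf 78.74010801315308
```

View pics/w5.png

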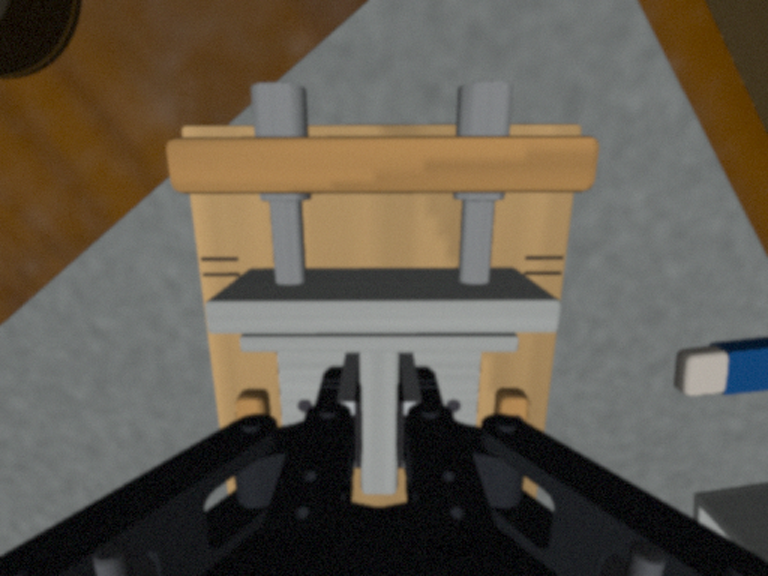

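>>> {"fn": "apply_moves", "kwargs": {
  "deltas": [
    [1, [0.01, 0, 0], 0],
    [1, [0.02, 0, 0], 0],
    [1, [0.03, 0, 0], 0],
    [1, [0.03, 0, 0], 0]
  ]
}}

```text
t: 9.25
eef_pos: [0.6442, -0.0388, 0.0372]
tool_rot: [0.0, 0.998, 0.068, -0.001]
contact_force: [-4.2, 0.1, -0.7]
gripper_width: 0.12
grasp_force: 78.8
```

>>> {"fn": "apply_moves", "kwargs": {
  "deltas": [
    [1, [0.01, 0, 0], 0],
    [1, [0.02, 0, 0], 0],
    [1, [0.03, 0, 0], 0],
    [1, [0.03, 0, 0], 0],
    [1, [0.03, 0, 0], 0]
  ]
}}

```text
t: 9.75
eef_pos: [0.6487, -0.0382, 0.0371]
tool_rot: [0.0, 0.998, 0.068, -0.002]
contact_force: [-8.4, -0.5, 1.3]
gripper_width: 0.127
grasp_force: 79.3
```

>>> {"fn": "apply_moves", "kwargs": {
  "deltas": [
    [1, [0.01, 0, -0.001], 0],
    [1, [0.012, 0, -0.001], 0],
    [1, [0.012, 0, -0.001], 0],
    [1, [0.012, 0, -0.001], 0]
  ]
}}

```text
t: 10.15
eef_pos: [0.6503, -0.038, 0.0371]
tool_rot: [0.0, 0.998, 0.068, -0.003]
contact_force: [-10.8, 0.1, 2.3]
gripper_width: 0.128
grasp_force: 79.4
```

```bash
python3 - <<'E'
from station import bot
from h import *
p=wrist(bot,"w6")
E
```

```text
10.15 [ 0.6503 -0.038   0.0371] heading 0.136 tilt [-0.006 -0.001 -1.   ] F [-10.8   0.1   2.3] w 0.12848044338871775 gf 79.3616259098053
```

View pics/w6.png

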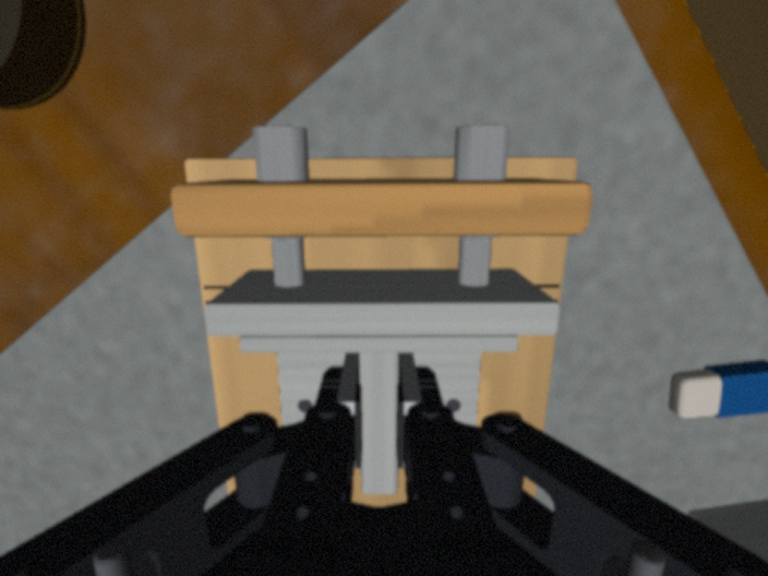

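>>> {"fn": "apply_moves", "kwargs": {
  "deltas": [
    [1, [0, 0, 0], 0],
    [1, [0, 0, 0], 0],
    [1, [0, 0, 0], 0],
    [1, [0, 0, 0], 0],
    [1, [0, 0, 0], 0],
    [1, [0, 0, 0], 0],
    [1, [0, 0, 0], 0],
    [1, [0, 0, 0], 0],
    [1, [0, 0, 0], 0],
    [1, [0, 0, 0], 0],
    [1, [0, 0, 0], 0],
    [1, [0, 0, 0], 0]
  ]
}}

```text
t: 11.4
eef_pos: [0.6503, -0.038, 0.0371]
tool_rot: [0.0, 0.998, 0.068, -0.003]
contact_force: [-10.2, -0.2, 2.9]
gripper_width: 0.125
grasp_force: 79.4
```

>>> {"fn": "apply_moves", "kwargs": {
  "deltas": [
    [1, [0, 0, 0], 0],
    [1, [0, 0, 0], 0],
    [1, [0, 0, 0], 0],
    [1, [0, 0, 0], 0],
    [1, [0, 0, 0], 0],
    [1, [0, 0, 0], 0],
    [1, [0, 0, 0], 0],
    [1, [0, 0, 0], 0],
    [1, [0, 0, 0], 0],
    [1, [0, 0, 0], 0],
    [1, [0, 0, 0], 0],
    [1, [0, 0, 0], 0]
  ]
}}

```text
t: 12.6
eef_pos: [0.6503, -0.038, 0.0371]
tool_rot: [0.0, 0.998, 0.068, -0.003]
contact_force: [-10.4, -1.0, 4.0]
gripper_width: 0.121
grasp_force: 79.4
```

>>> {"fn": "apply_moves", "kwargs": {
  "deltas": [
    [1, [0, 0, 0], 0],
    [1, [0, 0, 0], 0],
    [1, [0, 0, 0], 0],
    [1, [0, 0, 0], 0],
    [1, [0, 0, 0], 0],
    [1, [0, 0, 0], 0],
    [1, [0, 0, 0], 0],
    [1, [0, 0, 0], 0],
    [1, [0, 0, 0], 0],
    [1, [0, 0, 0], 0],
    [1, [0, 0, 0], 0],
    [1, [0, 0, 0], 0]
  ]
}}

```text
t: 13.8
eef_pos: [0.6503, -0.038, 0.0371]
tool_rot: [0.0, 0.998, 0.068, -0.003]
contact_force: [-10.9, -0.1, 2.5]
gripper_width: 0.124
grasp_force: 79.4
```

```bash
python3 -c "
from station import bot
print(bot.hand_in())"
```

```text
the job is handed in; nothing more can be done
None
```

The wide bracket is on the bed between the cheeks with its flange on the fence. I held it there steadily for about 3.6 s at about 10 to 11 N at the wrist and roughly 10 mm of fence travel. I handed it in still gripped and pushing; the verdict was not reported back.

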